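# Fill the empty bays of a sloped box rack

## Task

Two spare white storage boxes stand on the level shelf of the loading rack. Slide them along the shelf and over its edge, without lifting them or tipping them over, so that each empty sloped bay gets one box, lying flat on its rails and fully down against the stop. Leave the boxes already in the rack, the jar and the pot on the shelf, the beaker and the bottle where they are.

Things in the scene. Friction and masses are not known exactly. Their poses are not given: they have to be found in the camera images.
- rack: fixed loading rack. Grey level shelf without rim, top 110 mm above the bench, from x = -110 mm to x = 0 (the crest) and y = -315 to +315 mm in its frame; beyond the crest four sloped bays side by side at y = -144, -48, 48, 144 mm, two of them holding a box. Origin: at bench level below the crest; x from the shelf (robot's side) to the bays, y along the shelf
- bay_1: one of four equal bays. Two rails slope down 20 degrees towards the bay's +x from the crest to a 22 mm high stop, 84 mm down the slope. Side guides, 18 mm high, leave 88 mm between them, 92 mm at the mouth. Origin: at bench level right below the middle of the bay's crest (crest at z = 110 mm); x level, down the slope's way; y along the crest
- bay_2: one of four equal bays (bay_1 tells the build, any may be the empty ones); origin and axes as bay_1. A box at home in a bay has the centre of its underside at x = 43, y = 0 (+-6), z = 94 mm in the bay's frame, tilted 20 degrees, and the lower edge of its uphill side at x = 7.5, z = 107 mm
- bay_3: one of four equal bays (bay_1 tells the build, any may be the empty ones); origin and axes as bay_1. A box pushed over the crest tips onto the rails once its middle has passed the crest; it may then stick on the slope, so it must be pushed on down to the stop
- bay_4: one of four equal bays (bay_1 tells the build, any may be the empty ones); origin and axes as bay_1. Which bay stands where along the rack varies; a bay is empty when no box lies in it
- spare_1: spare box standing on the rack's level shelf, askew: closed white box, 76 x 76 x 51 mm, about 0.25 kg, gridded top, alike from all four sides. Origin: centre of its underside; z through its top. Too wide for an ordinary grasp; pushed low on a side with 1 to 4 N it slides
- spare_2: spare box standing on the rack's level shelf, askew: closed white box, 76 x 76 x 51 mm, about 0.25 kg, gridded top, alike from all four sides. Origin: centre of its underside; z through its top. Too wide for an ordinary grasp; pushed low on a side with 1 to 4 N it slides
- stored_1: box already home in a bay: closed white box, 76 x 76 x 51 mm, about 0.25 kg, gridded top, alike from all four sides. Origin: centre of its underside; z through its top. Too wide for an ordinary grasp; pushed low on a side with 1 to 4 N it slides
- stored_2: box already home in a bay: closed white box, 76 x 76 x 51 mm, about 0.25 kg, gridded top, alike from all four sides. Origin: centre of its underside; z through its top. Too wide for an ordinary grasp; pushed low on a side with 1 to 4 N it slides
- vial_jar: small amber jar, 38 mm across, 50 mm high, standing near the -y end of the rack's shelf; bystander. Origin: centre of its underside
- pot: small white pot, 40 mm across, 45 mm high, standing near the +y end of the rack's shelf; bystander. Origin: centre of its underside
- beaker: open glass beaker, 72 mm across, 90 mm high, on the bench; bystander. Origin: centre of its underside
- reagent: reagent bottle, 66 mm across, 150 mm high, on the bench; bystander. Origin: centre of its underside
Not all that is in view belongs to the job. Leave any pink or red look-alike of the bay_1 alone.

How it is judged:
By the outcome, as a careful person would: the job done as asked, in the order asked, and still so for the second after the job is handed in, with the robot touching nothing.
It also fails if it takes over 70 s, if anything falls off the work surface, if the arm or the gripper's body presses on something with over 40 N, if the wrist force passes 120 N, or if a joint passes its speed limit or range.

## Robot

A 6-joint arm with a two-finger parallel gripper is mounted at the origin on the work surface. World frame = base frame: x ahead of the robot, y to its left, z up, the work surface at z = 0. Lengths are in m, angles in rad, forces in N, time in s.
With the tool pointing down it reaches from about 0.375 to 0.925 m from the base axis. Payload 5.7 kg.
Tool frame: the origin (TCP) lies at the centre of the arm's flange, where the gripper is bolted on; the fingertips stand 173 mm ahead of it and the grasp point (between the pads) lies 155 mm ahead of it; z points along the fingers, y is the line along which they close (so a half turn about z gives the same grasp; the last joint's range is limited). The gripper opens to 85 mm and grips with 20 to 120 N. Pads are 22 mm wide; open, the fingers measure 114 mm over their backs; the gripper's body (76 mm by 85 mm) begins 54 mm behind the grasp point. The pads swing forward as they close: fully open they stand 13 mm farther back than shut.
Start: joints at [-1.249, 0.359, 1.51, -0, 1.272, -0.115], TCP at [0.254, -0.544, 0.405] pointing down, gripper open.
Joint ranges: [-2.97, 2.97], [-1.01, 2.36], [0.21, 2.38], [-0.96, 4.11], [0.2, 2.71], [-2.98, 2.98]. Speed limits (rad/s): [2.39, 2.39, 3.14, 3.14, 3.14, 3.14].

## Interface

Orientations are given as a unit quaternion [x, y, z, w].
In Python, from station import ctrl gives the robot as it stands.
- The arm moves only by the tool jog_arm, never from a script. Its argument "rows" is a list of rows, each an object with "translation": the shift along the tool's x, y, z in mm, a list of three; "delta_rot": the turn, a rotation vector about the tool's x, y, z in rad, a list of three; "jaw": the closure, from 0 (fully open) to 1 (shut). A call has exactly 8 rows; each row is the pose to reach, as a shift and turn from the pose commanded when the call began, along the tool's axes at that moment; what a row does not reach only later rows make up. A row lasts 1/8 s, in which the tool goes at most 62.5 mm and 10.7 degrees, less where a joint would pass 70% of its speed; a pose out of reach is approached as far as the arm can. A call with a gripper value outside its range is refused whole. The fingers move at their own pace and stop on an object; "newtons" is the grip in N (left out, the last holds). Time passes only in rows, so rows that repeat a pose let the fingers close, or fill a call up. It gives the time, the measured TCP pose, the force, the opening and the grip force at its end, in the units of the state.
- ctrl.observe(): the state, without advancing time (a new reading comes with each control period).
- ctrl.snapshot(name): name is "scene" or "top" or "wrist"; returns the picture (420x560x3 uint8, blue, green, red); there is no depth.
- ctrl.camera_params(name): a dict with "fx", "fy", "cx", "cy" (pixels), "position" and "attitude" of the camera in the world. Camera axes: x right, y down, z forward; pixel columns grow to the right and rows downward; lengths in m; the calibration is good to about 2 mm. A picture is of the moment at which its call begins: read the wrist's pose just before it. camera_params takes no time and is no camera call; for the wrist camera it gives the pose at the moment of the call.
- ctrl.finish_job(): hands the job in; it is judged then, once.
The state is a dict: "clock": time; "joint_positions": joint angles; "joint_velocities": joint speeds; "tau": joint torques, N m; "ee_pos": TCP position; "tcp_rot": TCP orientation; "contact_force": force on the tool from outside, world axes, zero at the start; "moment": the same for the moment, N m; "width": finger opening in m; "gripper_force": force on a finger pad.
Only numpy, scipy, OpenCV 4.12 (cv2) and the standard library are available. Lean on these libraries where they do the work, as an engineer would, in place of code of your own. Each camera call takes 0.05 s, during which the arm holds its last target. There are 200 camera calls.

## Working session

There is one attempt and no reset: what is moved stays moved. The work goes in short steps, Python scripts to look and compute and a tool call to move; the robot and the scene stay as the last step left them, time stands still between calls to the robot, and variables do not carry over. Pictures are saved under pics/ and viewed, at most 10 in all, crops included, and the job is handed in when it is done.

Besides the shell and the picture viewer there is one more tool, called after ">>>" as name(argument=value, ...), one argument or row to a line, values as JSON. jog_arm: Moves the arm, as the interface text tells. Its arguments: {"type":"object","properties":{"rows":{"type":"array","items":{"type":"object","properties":{"translation":{"type":"array","items":{"type":"number"}},"delta_rot":{"type":"array","items":{"type":"number"}},"jaw":{"type":"number"}}}},"newtons":{"type":"number"}},"required":["rows"]}

```bash
mkdir -p pics; ls; python3 - <<'E'
from station import ctrl
import cv2
for n in("scene","top"):
    cv2.imwrite(f"pics/{n}0.png",ctrl.snapshot(n)); print(n,ctrl.camera_params(n))
o=ctrl.observe();print(o['ee_pos'],o['tcp_rot'],o['clock'])
E
```

```text
pics
scene {'fx': 500.343774699455, 'fy': 500.343774699455, 'cx': 284.4865048983668, 'cy': 211.89626189970897, 'position': array([1.19304246, 0.00131416, 1.02315239]), 'attitude': array([ 0.67919379,  0.65777382, -0.22894676, -0.23154432])}
top {'fx': 472.5065751286502, 'fy': 472.5065751286502, 'cx': 279.28226134374876, 'cy': 206.52775929812915, 'position': array([ 0.36249593, -0.01274783,  1.18480076]), 'attitude': array([ 0.71141914, -0.70046937,  0.03580669, -0.04408341])}
[ 0.25371561 -0.54335334  0.40393319] [ 9.76245148e-01  2.16667262e-01 -7.24528053e-05 -8.38203968e-04] 0.1
```

View pics/scene0.png

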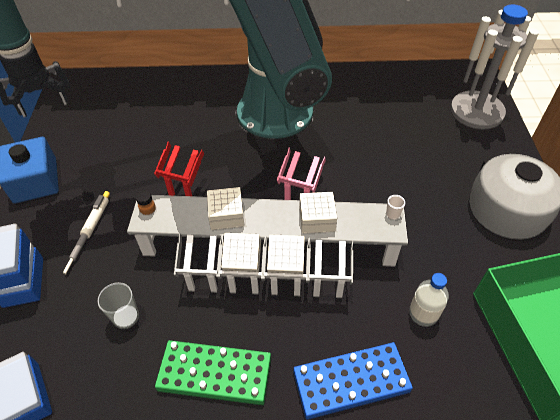

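View pics/top0.png

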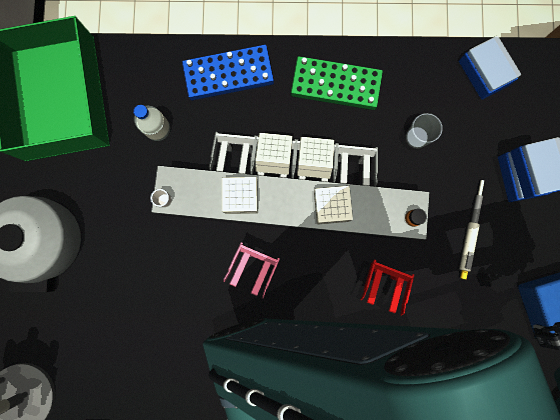

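The scene view shows full bays at (240,255) and (286,255) and empty white ones at (198,260) and (331,265). The spares are at (225,207) and (318,212). The red (180,165) and pink (301,172) frames are decoys. In the top view the spares are at (239,194) and (334,204), and the empty bays at (233,152) and (358,165).

```bash
cat > h.py <<'E'
import numpy as np,cv2
from scipy.spatial.transform import Rotation as R
from station import ctrl
C={n:ctrl.camera_params(n) for n in("scene","top")}
def ray(c,uv):
    d=R.from_quat(c['attitude']).apply([(uv[0]-c['cx'])/c['fx'],(uv[1]-c['cy'])/c['fy'],1]); return c['position'],d
def onz(c,uv,z):
    p,d=ray(c,uv); return p+d*(z-p[2])/d[2]
def tri(u1,c1,u2,c2):
    p,d=ray(c1,u1);q,e=ray(c2,u2)
    s=np.linalg.lstsq(np.c_[d,-e],q-p,rcond=None)[0]; a=p+d*s[0];b=q+e*s[1]
    return (a+b)/2,np.linalg.norm(a-b)
E
python3 - <<'E'
from h import *
for n,(x0,y0,x1,y1),k in(("top",(140,125,440,245),2.6),("scene",(120,180,415,305),2.6)):
    im=cv2.imread(f"pics/{n}0.png"); h=cv2.cvtColor(im,cv2.COLOR_BGR2HSV)
    v=h[...,2].copy(); v[h[...,1]>90]=0
    # print profile along shelf
    cv2.imwrite(f"pics/{n}c.png",cv2.resize(im[y0:y1,x0:x1],None,fx=k,fy=k,interpolation=cv2.INTER_CUBIC))
    for t in (185,200,215,228):
        m=(cv2.morphologyEx((v>t).astype(np.uint8),cv2.MORPH_CLOSE,np.ones((3,3))))
        for c in cv2.findContours(m,cv2.RETR_EXTERNAL,2)[0]:
            r=cv2.minAreaRect(c)
            if cv2.contourArea(c)>500 and x0<r[0][0]<x1 and y0<r[0][1]<y1: print(n,t,np.round(r[0],1),np.round(r[1],1),round(r[2],1))
a=cv2.imread("pics/topc.png");b=cv2.imread("pics/scenec.png");b=b[:, :a.shape[1]];a=a[:,:b.shape[1]]
cv2.imwrite("pics/both.png",np.vstack([a,b])[:600]);print(np.vstack([a,b]).shape)
E
```

```text
top 185 [401.9 210.6] [50.9 44.1] 3.8
top 185 [263.  177.5] [219.5  89.6] 5.6
top 200 [403.5 210. ] [57.5 37.9] 75.1
top 200 [263.1 177.7] [219.7  89.5] 5.4
top 215 [332.  203.8] [34.6 36.4] 83.4
top 215 [239.6 193.7] [33.7 38.3] 88.0
top 215 [295.8 150. ] [160.4  32.2] 1.6
top 228 [333.  203.7] [33.9 33.1] 84.6
top 228 [238.7 193.8] [33.3 34.4] 88.3
top 228 [295.2 150. ] [160.8  28. ] 5.5
scene 185 [268.3 214.3] [279.4 126.7] 2.3
scene 200 [153. 215.] [34. 50.] 90.0
scene 200 [292.3 215.1] [231.5 126.4] 2.5
scene 215 [152.5 215. ] [34. 49.] 90.0
scene 215 [291.5 233.9] [231.4  88.9] 2.6
scene 228 [281.8 233.5] [211.8  88.9] 2.7
(637, 767, 3)
```

View pics/both.png

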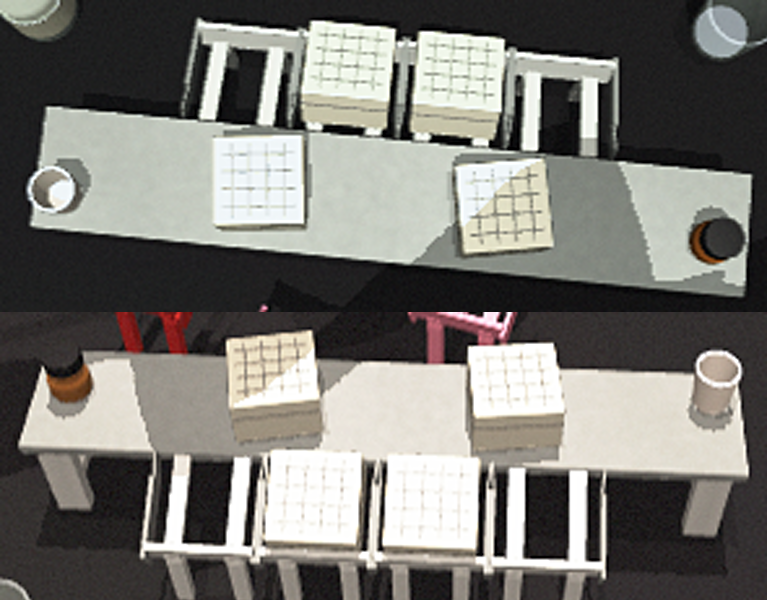

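The crop confirms that the two middle bays are filled and the two outer white bays are empty. Both spares are on the shelf. In the top crop their top corners run roughly (213,137)–(305,226) and (456,159)–(552,253).

```bash
cat > m.py <<'E'
from h import *
T=lambda a:[(x/2.6+140,y/2.6+125) for x,y in a]
S=lambda a:[(x/2.6+120,(y-312)/2.6+180) for x,y in a]
sh=np.array([onz(C['top'],p,.11) for p in T([(46,107),(752,175),(743,297),(31,226)])])
print(np.round(sh,4))
front=sh[0]-sh[1]; back=sh[3]-sh[2]; ax=front+back
print(np.linalg.norm(front),np.linalg.norm(back),np.linalg.norm(sh[0]-sh[3]))
yaw=np.arctan2(-ax[0],ax[1]); 
rx=np.array([np.cos(yaw),np.sin(yaw)]); ry=np.array([-np.sin(yaw),np.cos(yaw)])
cen=sh.mean(0)[:2]; O=cen+.055*rx
print("yaw",yaw,"O",O)
def rk(p): d=np.array(p)[:2]-O; return np.round([d@rx*1000,d@ry*1000],1)
print('shelf corners rk',[rk(p) for p in sh])
s0=tri(T([(46,107)])[0],C['top'],S([(747,472)])[0],C['scene']);s1=tri(T([(752,175)])[0],C['top'],S([(22,450)])[0],C['scene'])
print("shelf tri",s0,s1)
for nm,t,s in(("L",[(213,137),(303,135),(305,226),(213,226)],[(561,411),(473,414),(468,346),(554,345)]),("R",[(456,165),(543,159),(552,247),(463,253)],[(319,395),(231,405),(226,340),(314,332)])):
    P=[tri(a,C['top'],b,C['scene']) for a,b in zip(T(t),S(s))]
    pts=np.array([p for p,_ in P]); print(nm,"tri z",np.round(pts[:,2],4),"c",rk(pts.mean(0)))
    q=np.array([onz(C['top'],p,.161) for p in T(t)]); e=q[1]-q[0]
    f=q[0]-q[3]; q2=np.array([onz(C['scene'],p,.161) for p in S(s)])
    print(" top c",q.mean(0)[:2].round(4),rk(q.mean(0)),"scene c",rk(q2.mean(0)),"yaw rel",np.degrees(np.arctan2(e[0],-e[1])-yaw),np.degrees(np.arctan2(-f[1]*-1,f[0])-yaw),[rk(x) for x in q])
print("jar,pot",rk(onz(C['top'],T([(718,240)])[0],.16)),rk(onz(C['top'],T([(52,189)])[0],.155)))
E
python3 m.py
```

```text
[[ 0.5744  0.2842  0.11  ]
 [ 0.5223 -0.3419  0.11  ]
 [ 0.4149 -0.332   0.11  ]
 [ 0.4676  0.2927  0.11  ]]
0.6283116641894808 0.6269003588161369 0.10712965172334352
yaw -0.08366009742080006 O [ 0.54960129 -0.02883728]
shelf corners rk [array([ -1.4, 314.1]), array([  -1.1, -314.3]), array([-108.9, -313.4]), array([-108.6,  313.5])]
shelf tri (array([0.57396347, 0.28412641, 0.1125503 ]), np.float64(0.0011323327116233312)) (array([ 0.52288236, -0.34080307,  0.10386257]), np.float64(0.005708905970866905))
L tri z [0.1613 0.1636 0.16   0.1572] c [-55.5 113.5]
 top c [0.5037 0.0879] [-55.5 112.5] scene c [-55.2 114.3] yaw rel 6.8970174795196915 6.503365971875866 [array([-22.1, 154.9]), array([-12.9,  79.3]), array([-89.6,  69.5]), array([-97.2, 146.3])]
R tri z [0.1644 0.1624 0.1599 0.1602] c [-56.6 -93.2]
 top c [ 0.4856 -0.1182] [-56.3 -94.4] scene c [-57.2 -92.2] yaw rel 9.61156126227119 9.721616546685839 [array([-25.8, -51.7]), array([ -13.5, -124. ]), array([ -86.8, -137.6]), array([-99.2, -64.2])]
jar,pot [ -67.2 -275. ] [-78.8 286.8]
```

```bash
cat > g.py <<'E'
import sys
from h import *
O=np.array([.5496,-.0288]);yaw=-.0837
L=.173
Rk=R.from_euler('z',yaw)
def pose(x,y,z,psi,tilt):
    """tip at rack x,y (mm), tip height z (mm); psi deg: tool-x heading in rack frame; tilt rad about tool y"""
    rot=Rk*R.from_euler('z',psi,degrees=True)*R.from_euler('x',180,degrees=True)*R.from_rotvec([0,tilt,0])
    tip=np.r_[O,0]+Rk.apply([x/1e3,y/1e3,z/1e3]); return tip-rot.apply([0,0,L]),rot
def rel(*wps):
    o=ctrl.observe(); p=np.array(o['ee_pos']);r=R.from_quat(o['tcp_rot'])
    tip=Rk.inv().apply(p+r.apply([0,0,L])-np.r_[O,0])*1e3
    F=Rk.inv().apply(o['contact_force'])
    print("t",round(o['clock'],2),"tip",tip.round(1),"w",round(o['width'],3),"F rack",F.round(1))
    for w in wps:
        q,s=pose(*w); print(w,"tr",(r.inv().apply(q-p)*1e3).round(1),"rot",(r.inv()*s).as_rotvec().round(3))
if __name__=="__main__": rel(*[tuple(map(float,a.split(','))) for a in sys.argv[1:]])
E
python3 g.py -55,42,240,90,.1 -55,42,123,90,.1
```

```text
t 0.1 tip [-251.9 -537.2  230.9] w 0.086 F rack [0.5 0.1 0.2]
(-55.0, 42.0, 240.0, 90.0, 0.1) tr [ 450.4 -389.9   -7.5] rot [ 0.051  0.09  -1.049]
(-55.0, 42.0, 123.0, 90.0, 0.1) tr [ 450.3 -389.7  109.5] rot [ 0.051  0.09  -1.049]
```

>>> jog_arm(
  rows=[
    {"translation": [225, -195, -8], "delta_rot": [0.025, 0.045, -0.52], "jaw": 0.5},
    {"translation": [225, -195, -8], "delta_rot": [0.025, 0.045, -0.52], "jaw": 0.5},
    {"translation": [225, -195, -8], "delta_rot": [0.025, 0.045, -0.52], "jaw": 0.5},
    {"translation": [225, -195, -8], "delta_rot": [0.025, 0.045, -0.52], "jaw": 0.5},
    {"translation": [450, -390, -8], "delta_rot": [0.051, 0.09, -1.049], "jaw": 0.5},
    {"translation": [450, -390, -8], "delta_rot": [0.051, 0.09, -1.049], "jaw": 0.5},
    {"translation": [450, -390, -8], "delta_rot": [0.051, 0.09, -1.049], "jaw": 0.5},
    {"translation": [450, -390, -8], "delta_rot": [0.051, 0.09, -1.049], "jaw": 0.5},
  ],
)

```text
clock: 1.1
ee_pos: [0.4581, -0.0853, 0.4123]
tcp_rot: [0.735, 0.676, 0.037, -0.033]
contact_force: [0.6, -0.5, 0.4]
width: 0.0423
gripper_force: 0.0
```

```bash
python3 g.py -55,42,240,90,.1 -55,42,123,90,.1
```

```text
t 1.1 tip [-86.3 -46.9 240.1] w 0.042 F rack [ 0.6 -0.4  0.4]
(-55.0, 42.0, 240.0, 90.0, 0.1) tr [88.2 31.6  8.9] rot [0.001 0.001 0.001]
(-55.0, 42.0, 123.0, 90.0, 0.1) tr [ 76.7  31.5 125.4] rot [0.001 0.001 0.001]
```

>>> jog_arm(
  rows=[
    {"translation": [88, 31, 9], "delta_rot": [0, 0, 0], "jaw": 0.5},
    {"translation": [88, 31, 9], "delta_rot": [0, 0, 0], "jaw": 0.5},
    {"translation": [88, 31, 9], "delta_rot": [0, 0, 0], "jaw": 0.5},
    {"translation": [82, 31, 66], "delta_rot": [0, 0, 0], "jaw": 0.5},
    {"translation": [79, 31, 100], "delta_rot": [0, 0, 0], "jaw": 0.5},
    {"translation": [79, 31, 100], "delta_rot": [0, 0, 0], "jaw": 0.5},
    {"translation": [79, 31, 100], "delta_rot": [0, 0, 0], "jaw": 0.5},
    {"translation": [79, 31, 100], "delta_rot": [0, 0, 0], "jaw": 0.5},
  ],
)

```text
clock: 2.1
ee_pos: [0.4968, -0.0021, 0.3223]
tcp_rot: [0.735, 0.676, 0.038, -0.032]
contact_force: [-0.4, 0.0, -0.1]
width: 0.0426
gripper_force: 0.0
```

```bash
python3 - <<'E'
from h import *
cv2.imwrite("pics/w1.png",ctrl.snapshot("wrist"))
E
python3 g.py -55,42,120,90,.1  -55,95,120,90,.1
```

```text
t 2.15 tip [-54.2  39.3 150.1] w 0.043 F rack [ 0.1 -0.3 -0.4]
(-55.0, 42.0, 120.0, 90.0, 0.1) tr [-0.5 -0.2 30.2] rot [ 0.004  0.001 -0.   ]
(-55.0, 95.0, 120.0, 90.0, 0.1) tr [52.2 -0.2 35.4] rot [ 0.004  0.001 -0.   ]
```

View pics/w1.png

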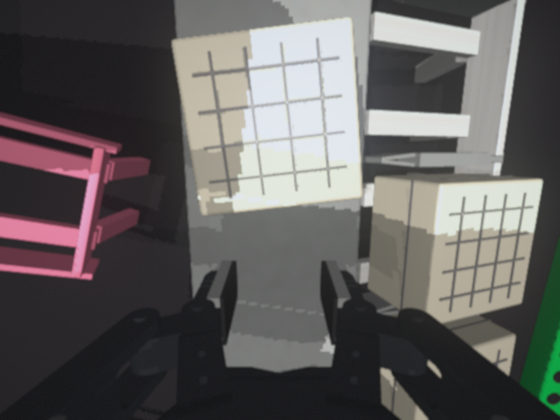

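The wrist view shows the spare at (270,115) ahead of both fingertips (228,290) and (335,290). The empty bay's rails are at right (420,80). I'll descend next.

>>> jog_arm(
  rows=[
    {"translation": [0, 0, 12], "delta_rot": [0, 0, 0], "jaw": 0.5},
    {"translation": [0, 0, 24], "delta_rot": [0, 0, 0], "jaw": 0.5},
    {"translation": [0, 0, 30], "delta_rot": [0, 0, 0], "jaw": 0.5},
    {"translation": [6, 0, 31], "delta_rot": [0, 0, 0], "jaw": 0.5},
    {"translation": [12, 0, 31], "delta_rot": [0, 0, 0], "jaw": 0.5},
    {"translation": [18, 0, 32], "delta_rot": [0, 0, 0], "jaw": 0.5},
    {"translation": [22, 0, 32], "delta_rot": [0, 0, 0], "jaw": 0.5},
    {"translation": [26, 0, 33], "delta_rot": [0, 0, 0], "jaw": 0.5},
  ],
)

```text
clock: 3.15
ee_pos: [0.4985, 0.0276, 0.2906]
tcp_rot: [0.735, 0.676, 0.037, -0.033]
contact_force: [-0.6, -1.7, 0.3]
width: 0.0426
gripper_force: 0.7
```

```bash
python3 g.py -55,95,119,90,.1
```

```text
t 3.15 tip [-55.4  69.  118.4] w 0.043 F rack [-0.4 -1.7  0.3]
(-55.0, 95.0, 119.0, 90.0, 0.1) tr [25.7  0.6  2. ] rot [0.001 0.002 0.   ]
```

>>> jog_arm(
  rows=[
    {"translation": [4, 0, 0], "delta_rot": [0, 0, 0], "jaw": 0.5},
    {"translation": [8, 0, 1], "delta_rot": [0, 0, 0], "jaw": 0.5},
    {"translation": [12, 0, 1], "delta_rot": [0, 0, 0], "jaw": 0.5},
    {"translation": [16, 0, 1], "delta_rot": [0, 0, 0], "jaw": 0.5},
    {"translation": [20, 0, 2], "delta_rot": [0, 0, 0], "jaw": 0.5},
    {"translation": [23, 0, 2], "delta_rot": [0, 0, 0], "jaw": 0.5},
    {"translation": [25, 0, 2], "delta_rot": [0, 0, 0], "jaw": 0.5},
    {"translation": [25, 0, 2], "delta_rot": [0, 0, 0], "jaw": 0.5},
  ],
)

```text
clock: 4.15
ee_pos: [0.5006, 0.0526, 0.2909]
tcp_rot: [0.735, 0.676, 0.037, -0.033]
contact_force: [0.5, -0.3, -0.5]
width: 0.0429
gripper_force: 0.0
```

```bash
python3 - <<'E'
from h import *
cv2.imwrite("pics/w2.png",ctrl.snapshot("wrist")); t=ctrl.snapshot("top"); cv2.imwrite("pics/top2.png",t)
E
python3 g.py -55,50,119,90,.1 -55,50,220,90,.1 -130,144,230,0,.1
```

```text
t 4.25 tip [-55.5  94.  118.7] w 0.043 F rack [ 0.8 -0.  -0.7]
(-55.0, 50.0, 119.0, 90.0, 0.1) tr [-43.9   0.6  -4.6] rot [ 0.001  0.001 -0.   ]
(-55.0, 50.0, 220.0, 90.0, 0.1) tr [ -33.9    0.7 -105.1] rot [ 0.001  0.001 -0.   ]
(-130.0, 144.0, 230.0, 0.0, 0.1) tr [  77.8  -91.6 -104.2] rot [-0.155  0.     1.563]
```

View pics/w2.png

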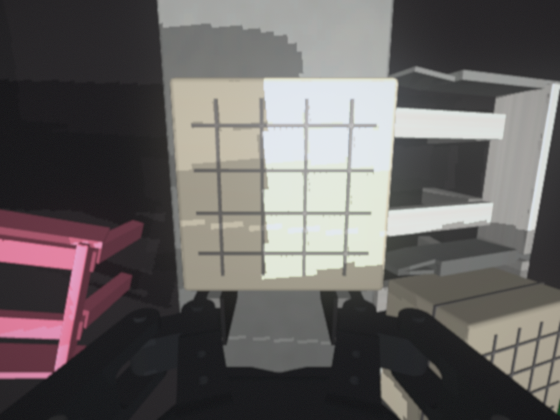

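The box is now square with the rack. Its top corners are (172,80), (396,80), (386,290) and (182,290), and the empty bay's rails are at (450,124) and (440,220). I'll measure its y offset.

```bash
python3 - <<'E'
from g import *
W=ctrl.camera_params("wrist")
rk=lambda p:(Rk.inv().apply(p-np.r_[O,0])*1e3).round(1)
q=[onz(W,u,.161) for u in[(172,80),(396,80),(386,290),(182,290)]]
print([rk(x) for x in q],rk(np.mean(q,0)))
for u in[(400,110),(400,136),(400,207),(400,234)]:print(rk(onz(W,u,.108)))
E
```

```text
[array([-89.2, 178.7, 161. ]), array([-16.3, 178.7, 161. ]), array([-14.3, 105.2, 161. ]), array([-90.7, 105.3, 161. ])] [-52.6 142.  161. ]
[  5.9 176.3 108. ]
[  6.9 163.8 108. ]
[  9.8 127.4 108. ]
[ 11.  112.6 108. ]
```

>>> jog_arm(
  rows=[
    {"translation": [-15, 0, -2], "delta_rot": [0, 0, 0], "jaw": 0.5},
    {"translation": [-20, 0, -50], "delta_rot": [0, 0, 0], "jaw": 0.5},
    {"translation": [-20, 0, -104], "delta_rot": [0, 0, 0], "jaw": 0.5},
    {"translation": [-20, 0, -104], "delta_rot": [0, 0, 0], "jaw": 0.5},
    {"translation": [78, -92, -104], "delta_rot": [-0.155, 0, 1.563], "jaw": 0.5},
    {"translation": [78, -92, -104], "delta_rot": [-0.155, 0, 1.563], "jaw": 0.5},
    {"translation": [78, -92, -104], "delta_rot": [-0.155, 0, 1.563], "jaw": 0.5},
    {"translation": [78, -92, -104], "delta_rot": [-0.155, 0, 1.563], "jaw": 0.5},
  ],
)

```text
clock: 5.25
ee_pos: [0.4128, 0.1277, 0.4012]
tcp_rot: [0.928, 0.369, 0.045, -0.018]
contact_force: [0.1, -0.2, -0.0]
width: 0.0429
gripper_force: 0.0
```

```bash
python3 g.py -130,144,230,0,.1
```

```text
t 5.25 tip [-138.2  157.1  229. ] w 0.043 F rack [ 0.1 -0.2 -0. ]
(-130.0, 144.0, 230.0, 0.0, 0.1) tr [ 1.1  1.9 -0.9] rot [-0.083  0.002  0.837]
```

>>> jog_arm(
  rows=[
    {"translation": [1, 2, -1], "delta_rot": [-0.083, 0, 0.837], "jaw": 0.5},
    {"translation": [1, 2, -1], "delta_rot": [-0.083, 0, 0.837], "jaw": 0.5},
    {"translation": [1, 2, -1], "delta_rot": [-0.083, 0, 0.837], "jaw": 0.5},
    {"translation": [1, 2, -1], "delta_rot": [-0.083, 0, 0.837], "jaw": 0.5},
    {"translation": [1, 2, -1], "delta_rot": [-0.083, 0, 0.837], "jaw": 0.5},
    {"translation": [1, 2, -1], "delta_rot": [-0.083, 0, 0.837], "jaw": 0.5},
    {"translation": [1, 2, -1], "delta_rot": [-0.083, 0, 0.837], "jaw": 0.5},
    {"translation": [1, 2, -1], "delta_rot": [-0.083, 0, 0.837], "jaw": 0.5},
  ],
)

```text
clock: 6.25
ee_pos: [0.4164, 0.1263, 0.4029]
tcp_rot: [0.998, -0.039, 0.05, 0.002]
contact_force: [-0.5, 0.3, -0.2]
width: 0.0427
gripper_force: 0.0
```

```bash
python3 g.py -130,144,118,0,.1 -60,144,118,0,.1
```

```text
t 6.25 tip [-128.5  143.4  230.7] w 0.043 F rack [-0.5  0.2 -0.2]
(-130.0, 144.0, 118.0, 0.0, 0.1) tr [-12.8  -0.7 112. ] rot [-0.     0.001  0.005]
(-60.0, 144.0, 118.0, 0.0, 0.1) tr [ 56.9  -0.3 119. ] rot [-0.     0.001  0.005]
```

>>> jog_arm(
  rows=[
    {"translation": [-6, -1, 56], "delta_rot": [0, 0, 0.005], "jaw": 0.5},
    {"translation": [-13, -1, 105], "delta_rot": [0, 0, 0.005], "jaw": 0.5},
    {"translation": [-13, -1, 112], "delta_rot": [0, 0, 0.005], "jaw": 0.5},
    {"translation": [-8, -1, 112], "delta_rot": [0, 0, 0.005], "jaw": 0.5},
    {"translation": [0, -1, 113], "delta_rot": [0, 0, 0.005], "jaw": 0.5},
    {"translation": [6, -1, 114], "delta_rot": [0, 0, 0.005], "jaw": 0.5},
    {"translation": [11, -1, 114], "delta_rot": [0, 0, 0.005], "jaw": 0.5},
    {"translation": [16, -1, 115], "delta_rot": [0, 0, 0.005], "jaw": 0.5},
  ],
)

```text
clock: 7.25
ee_pos: [0.4441, 0.1252, 0.2906]
tcp_rot: [0.998, -0.042, 0.05, 0.002]
contact_force: [-2.5, 0.3, 2.1]
width: 0.0429
gripper_force: 1.1
```

```bash
python3 g.py -60,144,118,0,.1 -10,144,118,0,.1
```

```text
t 7.25 tip [-100.8  144.6  118.4] w 0.043 F rack [-2.6  0.1  2.1]
(-60.0, 144.0, 118.0, 0.0, 0.1) tr [40.5  0.6  4.5] rot [-0.     0.    -0.001]
(-10.0, 144.0, 118.0, 0.0, 0.1) tr [90.2  0.5  9.5] rot [-0.     0.    -0.001]
```

>>> jog_arm(
  rows=[
    {"translation": [6, 0, 1], "delta_rot": [0, 0, 0], "jaw": 0.5},
    {"translation": [12, 0, 1], "delta_rot": [0, 0, 0], "jaw": 0.5},
    {"translation": [18, 0, 2], "delta_rot": [0, 0, 0], "jaw": 0.5},
    {"translation": [24, 0, 2], "delta_rot": [0, 0, 0], "jaw": 0.5},
    {"translation": [30, 0, 3], "delta_rot": [0, 0, 0], "jaw": 0.5},
    {"translation": [36, 0, 4], "delta_rot": [0, 0, 0], "jaw": 0.5},
    {"translation": [42, 0, 4], "delta_rot": [0, 0, 0], "jaw": 0.5},
    {"translation": [48, 0, 5], "delta_rot": [0, 0, 0], "jaw": 0.5},
  ],
)

```text
clock: 8.25
ee_pos: [0.4924, 0.1211, 0.2901]
tcp_rot: [0.998, -0.042, 0.05, 0.002]
contact_force: [-1.5, -0.0, 0.1]
width: 0.0427
gripper_force: 0.7
```

```bash
python3 - <<'E'
from h import *
cv2.imwrite("pics/w3.png",ctrl.snapshot("wrist"))
E
python3 g.py -10,144,118,0,.1 0,144,118,0,.1
```

```text
t 8.3 tip [-51.2 144.7 118.1] w 0.043 F rack [ 0.3 -0.1  0.5]
(-10.0, 144.0, 118.0, 0.0, 0.1) tr [41.1  0.6  4.2] rot [-0.    -0.001 -0.001]
(0.0, 144.0, 118.0, 0.0, 0.1) tr [51.1  0.6  5.2] rot [-0.    -0.001 -0.001]
```

View pics/w3.png

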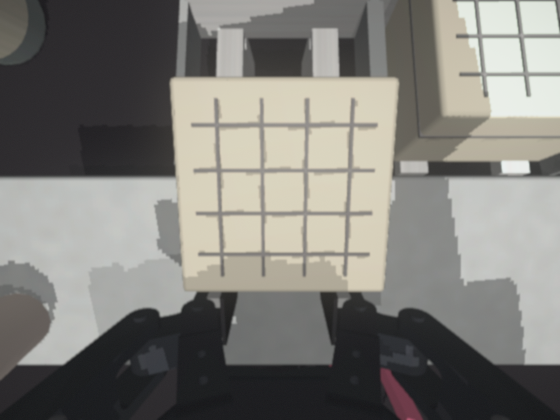

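The box straddles the crest, square and centred between its guides: box columns 172–397, guides at 190 and 372 lower down. I'll keep pushing.

>>> jog_arm(
  rows=[
    {"translation": [5, 0, 1], "delta_rot": [0, 0, 0], "jaw": 0.5},
    {"translation": [10, 0, 1], "delta_rot": [0, 0, 0], "jaw": 0.5},
    {"translation": [15, 0, 2], "delta_rot": [0, 0, 0], "jaw": 0.5},
    {"translation": [20, 0, 2], "delta_rot": [0, 0, 0], "jaw": 0.5},
    {"translation": [25, 0, 3], "delta_rot": [0, 0, 0], "jaw": 0.5},
    {"translation": [30, 0, 3], "delta_rot": [0, 0, 0], "jaw": 0.5},
    {"translation": [36, 0, 4], "delta_rot": [0, 0, 0], "jaw": 0.5},
    {"translation": [41, 0, 4], "delta_rot": [0, 0, 0], "jaw": 0.5},
  ],
)

```text
clock: 9.3
ee_pos: [0.5335, 0.1176, 0.2901]
tcp_rot: [0.998, -0.042, 0.05, 0.002]
contact_force: [-0.1, -0.3, -1.0]
width: 0.0428
gripper_force: 0.2
```

```bash
python3 g.py 0,144,118,0,.1
```

```text
t 9.3 tip [-11.1 144.6 117.9] w 0.043 F rack [-0.1 -0.4 -1. ]
(0.0, 144.0, 118.0, 0.0, 0.1) tr [11.   0.6  1. ] rot [-0.     0.    -0.001]
```

>>> jog_arm(
  rows=[
    {"translation": [3, 0, 0], "delta_rot": [0, 0, 0], "jaw": 0.5},
    {"translation": [5, 0, 0], "delta_rot": [0, 0, 0], "jaw": 0.5},
    {"translation": [7, 0, 1], "delta_rot": [0, 0, 0], "jaw": 0.5},
    {"translation": [8, 0, 1], "delta_rot": [0, 0, 0], "jaw": 0.5},
    {"translation": [9, 0, 1], "delta_rot": [0, 0, 0], "jaw": 0.5},
    {"translation": [10, 0, 1], "delta_rot": [0, 0, 0], "jaw": 0.5},
    {"translation": [11, 0, 1], "delta_rot": [0, 0, 0], "jaw": 0.5},
    {"translation": [11, 0, 1], "delta_rot": [0, 0, 0], "jaw": 0.5},
  ],
)

```text
clock: 10.3
ee_pos: [0.5441, 0.1167, 0.2903]
tcp_rot: [0.998, -0.042, 0.05, 0.002]
contact_force: [0.3, -0.2, -0.4]
width: 0.0427
gripper_force: 0.0
```

```bash
python3 g.py 0,144,118,0,.1
```

```text
t 10.3 tip [ -0.4 144.6 118.1] w 0.043 F rack [ 0.3 -0.2 -0.4]
(0.0, 144.0, 118.0, 0.0, 0.1) tr [0.3 0.6 0.2] rot [-0.     0.    -0.001]
```

>>> jog_arm(
  rows=[
    {"translation": [1, 0, 0], "delta_rot": [0, 0, 0], "jaw": 0.5},
    {"translation": [1, 0, 0], "delta_rot": [0, 0, 0], "jaw": 0.5},
    {"translation": [2, 0, 0], "delta_rot": [0, 0, 0], "jaw": 0.5},
    {"translation": [2, 0, 0], "delta_rot": [0, 0, 0], "jaw": 0.5},
    {"translation": [2.5, 0, 0], "delta_rot": [0, 0, 0], "jaw": 0.5},
    {"translation": [2.5, 0, 0], "delta_rot": [0, 0, 0], "jaw": 0.5},
    {"translation": [3, 0, 0], "delta_rot": [0, 0, 0], "jaw": 0.5},
    {"translation": [3, 0, 0], "delta_rot": [0, 0, 0], "jaw": 0.5},
  ],
)

```text
clock: 11.3
ee_pos: [0.5461, 0.1165, 0.2903]
tcp_rot: [0.998, -0.042, 0.049, 0.002]
contact_force: [-5.3, 0.5, 2.5]
width: 0.0428
gripper_force: 3.0
```

```bash
python3 - <<'E'
from h import *
cv2.imwrite("pics/w4.png",ctrl.snapshot("wrist"))
E
python3 g.py -20,144,118,0,.1 -30,144,230,0,.1 -55,-40,230,-90,.1
```

```text
t 11.35 tip [  1.2 144.5 118.1] w 0.043 F rack [-5.9 -0.8  3.1]
(-20.0, 144.0, 118.0, 0.0, 0.1) tr [-21.6   0.5  -2. ] rot [ 0.     0.003 -0.001]
(-30.0, 144.0, 230.0, 0.0, 0.1) tr [ -20.7    0.6 -114.4] rot [ 0.     0.003 -0.001]
(-55.0, -40.0, 230.0, -90.0, 0.1) tr [ -28.2  167.3 -115.2] rot [-0.155  0.002  1.562]
```

View pics/w4.png

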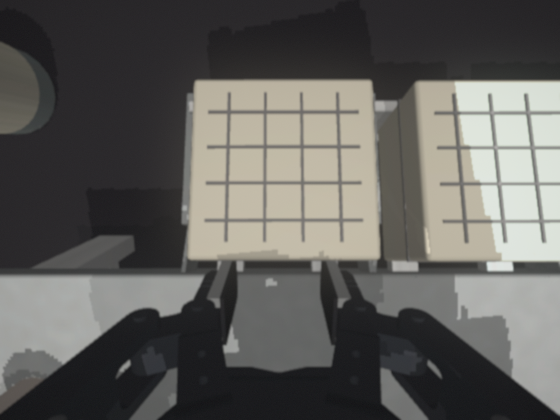

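The first box lies home, level with its neighbour: (285,170) beside (490,170), with 6 N against the stop. Now the other spare.

```bash
python3 g.py -30,144,230,0,.1 -55,-25,230,90,-.1
```

```text
t 11.35 tip [  1.2 144.5 118.1] w 0.043 F rack [-5.9 -0.8  3.1]
(-30.0, 144.0, 230.0, 0.0, 0.1) tr [ -20.7    0.6 -114.4] rot [ 0.     0.003 -0.001]
(-55.0, -25.0, 230.0, 90.0, -0.1) tr [ -28.2  152.3 -115.2] rot [-0.002 -0.155 -1.574]
```

>>> jog_arm(
  rows=[
    {"translation": [-12, 0, -2], "delta_rot": [0, 0, 0], "jaw": 0.5},
    {"translation": [-22, 0, -50], "delta_rot": [0, 0, 0], "jaw": 0.5},
    {"translation": [-22, 0, -110], "delta_rot": [0, 0, 0], "jaw": 0.5},
    {"translation": [-22, 0, -115], "delta_rot": [0, 0, 0], "jaw": 0.5},
    {"translation": [-28, 152, -115], "delta_rot": [0, -0.155, -1.574], "jaw": 0.5},
    {"translation": [-28, 152, -115], "delta_rot": [0, -0.155, -1.574], "jaw": 0.5},
    {"translation": [-28, 152, -115], "delta_rot": [0, -0.155, -1.574], "jaw": 0.5},
    {"translation": [-28, 152, -115], "delta_rot": [0, -0.155, -1.574], "jaw": 0.5},
  ],
)

```text
clock: 12.35
ee_pos: [0.4946, -0.0344, 0.4015]
tcp_rot: [0.953, 0.303, 0.012, 0.018]
contact_force: [0.3, 0.0, -0.2]
width: 0.0429
gripper_force: 0.0
```

```bash
python3 g.py -55,-25,230,90,-.1
```

```text
t 12.35 tip [-48.1 -14.5 228.7] w 0.043 F rack [ 0.3  0.  -0.2]
(-55.0, -25.0, 230.0, 90.0, -0.1) tr [ 1.1 -2.2 -0.7] rot [ 0.001 -0.086 -0.874]
```

>>> jog_arm(
  rows=[
    {"translation": [1, -2, -1], "delta_rot": [0, -0.086, -0.874], "jaw": 0.5},
    {"translation": [1, -2, -1], "delta_rot": [0, -0.086, -0.874], "jaw": 0.5},
    {"translation": [1, -2, -1], "delta_rot": [0, -0.086, -0.874], "jaw": 0.5},
    {"translation": [1, -2, -1], "delta_rot": [0, -0.086, -0.874], "jaw": 0.5},
    {"translation": [1, -2, -1], "delta_rot": [0, -0.086, -0.874], "jaw": 0.5},
    {"translation": [1, -2, -1], "delta_rot": [0, -0.086, -0.874], "jaw": 0.5},
    {"translation": [1, -2, -1], "delta_rot": [0, -0.086, -0.874], "jaw": 0.5},
    {"translation": [1, -2, -1], "delta_rot": [0, -0.086, -0.874], "jaw": 0.5},
  ],
)

```text
clock: 13.35
ee_pos: [0.4946, -0.0295, 0.4029]
tcp_rot: [0.736, 0.675, -0.036, 0.034]
contact_force: [-0.5, 1.4, 0.9]
width: 0.043
gripper_force: 0.0
```

```bash
python3 g.py -56,-25,119,90,-.1 -56,-60,119,90,-.1
```

```text
t 13.35 tip [-54.5 -22.3 230.8] w 0.043 F rack [-0.6  1.4  0.9]
(-56.0, -25.0, 119.0, 90.0, -0.1) tr [  8.6  -1.4 111.5] rot [ 0.001 -0.001 -0.003]
(-56.0, -60.0, 119.0, 90.0, -0.1) tr [-26.2  -1.3 115. ] rot [ 0.001 -0.001 -0.003]
```

>>> jog_arm(
  rows=[
    {"translation": [4, -1, 55], "delta_rot": [0, 0, 0], "jaw": 0.5},
    {"translation": [8, -1, 100], "delta_rot": [0, 0, 0], "jaw": 0.5},
    {"translation": [8, -1, 111], "delta_rot": [0, 0, 0], "jaw": 0.5},
    {"translation": [2, -1, 112], "delta_rot": [0, 0, 0], "jaw": 0.5},
    {"translation": [-4, -1, 113], "delta_rot": [0, 0, 0], "jaw": 0.5},
    {"translation": [-10, -1, 113], "delta_rot": [0, 0, 0], "jaw": 0.5},
    {"translation": [-16, -1, 114], "delta_rot": [0, 0, 0], "jaw": 0.5},
    {"translation": [-21, -1, 114], "delta_rot": [0, 0, 0], "jaw": 0.5},
  ],
)

```text
clock: 14.35
ee_pos: [0.4914, -0.0618, 0.2924]
tcp_rot: [0.736, 0.675, -0.035, 0.035]
contact_force: [1.4, 1.9, 0.9]
width: 0.0426
gripper_force: 1.0
```

```bash
python3 g.py -56,-95,119,90,-.1
```

```text
t 14.35 tip [-54.7 -54.9 120.2] w 0.043 F rack [1.2 2.  0.9]
(-56.0, -95.0, 119.0, 90.0, -0.1) tr [-39.6  -0.7   5.2] rot [ 0.003 -0.001 -0.002]
```

>>> jog_arm(
  rows=[
    {"translation": [-6, 0, 1], "delta_rot": [0, 0, 0], "jaw": 0.5},
    {"translation": [-12, 0, 1], "delta_rot": [0, 0, 0], "jaw": 0.5},
    {"translation": [-18, 0, 2], "delta_rot": [0, 0, 0], "jaw": 0.5},
    {"translation": [-24, 0, 3], "delta_rot": [0, 0, 0], "jaw": 0.5},
    {"translation": [-30, 0, 4], "delta_rot": [0, 0, 0], "jaw": 0.5},
    {"translation": [-35, 0, 4], "delta_rot": [0, 0, 0], "jaw": 0.5},
    {"translation": [-39, 0, 5], "delta_rot": [0, 0, 0], "jaw": 0.5},
    {"translation": [-39.5, 0, 5], "delta_rot": [0, 0, 0], "jaw": 0.5},
  ],
)

```text
clock: 15.35
ee_pos: [0.4876, -0.1013, 0.2905]
tcp_rot: [0.736, 0.675, -0.036, 0.034]
contact_force: [0.7, 1.9, -0.6]
width: 0.0428
gripper_force: 1.2
```

```bash
python3 g.py -56,-65,230,90,-.1 -130,-144,230,0,.1
```

```text
t 15.35 tip [-55.6 -94.6 118.4] w 0.043 F rack [ 0.5  1.9 -0.6]
(-56.0, -65.0, 230.0, 90.0, -0.1) tr [  18.6   -0.2 -114. ] rot [ 0.001 -0.001 -0.002]
(-130.0, -144.0, 230.0, 0.0, 0.1) tr [ -77.4  -91.3 -104.5] rot [-0.     0.156  1.571]
```

>>> jog_arm(
  rows=[
    {"translation": [15, 0, -2], "delta_rot": [0, 0, 0], "jaw": 0.5},
    {"translation": [20, 0, -50], "delta_rot": [0, 0, 0], "jaw": 0.5},
    {"translation": [20, 0, -105], "delta_rot": [0, 0, 0], "jaw": 0.5},
    {"translation": [20, 0, -105], "delta_rot": [0, 0, 0], "jaw": 0.5},
    {"translation": [-77, -91, -105], "delta_rot": [0, 0.156, 1.571], "jaw": 0.5},
    {"translation": [-77, -91, -105], "delta_rot": [0, 0.156, 1.571], "jaw": 0.5},
    {"translation": [-77, -91, -105], "delta_rot": [0, 0.156, 1.571], "jaw": 0.5},
    {"translation": [-77, -91, -105], "delta_rot": [0, 0.156, 1.571], "jaw": 0.5},
  ],
)

```text
clock: 16.35
ee_pos: [0.39, -0.1594, 0.4018]
tcp_rot: [0.934, 0.358, 0.005, 0.02]
contact_force: [0.3, 1.1, 0.5]
width: 0.043
gripper_force: 0.0
```

```bash
python3 g.py -130,-144,230,0,.1
```

```text
t 16.35 tip [-143.6 -148.9  229. ] w 0.043 F rack [0.2 1.1 0.5]
(-130.0, -144.0, 230.0, 0.0, 0.1) tr [ 0.2  1.  -0.3] rot [-0.001  0.082  0.817]
```

>>> jog_arm(
  rows=[
    {"translation": [0, 1, 0], "delta_rot": [0, 0.082, 0.817], "jaw": 0.5},
    {"translation": [0, 1, 0], "delta_rot": [0, 0.082, 0.817], "jaw": 0.5},
    {"translation": [0, 1, 0], "delta_rot": [0, 0.082, 0.817], "jaw": 0.5},
    {"translation": [0, 1, 0], "delta_rot": [0, 0.082, 0.817], "jaw": 0.5},
    {"translation": [0, 1, 0], "delta_rot": [0, 0.082, 0.817], "jaw": 0.5},
    {"translation": [0, 1, 0], "delta_rot": [0, 0.082, 0.817], "jaw": 0.5},
    {"translation": [0, 1, 0], "delta_rot": [0, 0.082, 0.817], "jaw": 0.5},
    {"translation": [0, 1, 0], "delta_rot": [0, 0.082, 0.817], "jaw": 0.5},
  ],
)

```text
clock: 17.35
ee_pos: [0.3918, -0.1599, 0.4024]
tcp_rot: [0.998, -0.037, 0.05, 0.002]
contact_force: [0.7, 0.0, -0.5]
width: 0.0429
gripper_force: 0.0
```

```bash
python3 - <<'E'
from h import *
cv2.imwrite("pics/w5.png",ctrl.snapshot("wrist"))
E
python3 g.py -130,-144,118,0,.1 -100,-144,118,0,.1
```

```text
t 17.4 tip [-128.9 -143.8  230.4] w 0.042 F rack [-0.1  0.7 -1.2]
(-130.0, -144.0, 118.0, 0.0, 0.1) tr [-1.230e+01  1.000e-01  1.117e+02] rot [-0.001 -0.     0.009]
(-100.0, -144.0, 118.0, 0.0, 0.1) tr [ 17.6   0.3 114.7] rot [-0.001 -0.     0.009]
```

View pics/w5.png

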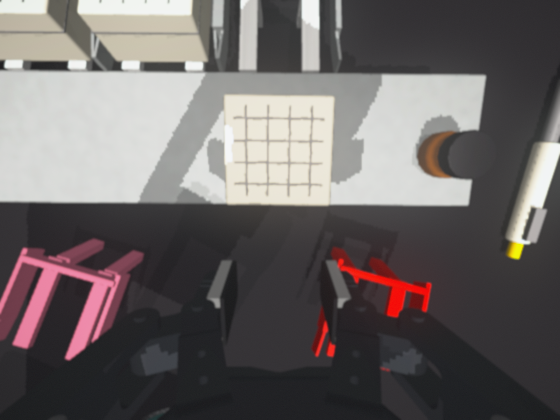

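The box is square at (279,150), in line with the bay guides at columns 222 and 340. The red decoy at (380,290) is close, so I'll check its clearance first.

```bash
python3 - <<'E'
from g import *
rk=lambda p:(Rk.inv().apply(p-np.r_[O,0])*1e3).round(0)
for n in("top","scene"):
    im=cv2.imread(f"pics/{n}0.png");h=cv2.cvtColor(im,cv2.COLOR_BGR2HSV)
    m=((h[...,0]<6)|(h[...,0]>176))&(h[...,1]>180)&(h[...,2]>70)
    if n=="top": m[:230]=0
    c=max(cv2.findContours(m.astype(np.uint8),0,2)[0],key=cv2.contourArea);q=c[:,0]
    box=cv2.boxPoints(cv2.minAreaRect(c));print(n,box.round(0).tolist())
    for z in(.09,.13): print(z,[rk(onz(C[n],p,z)).tolist()[:2] for p in box])
E
```

```text
top [[359.0, 301.0], [374.0, 259.0], [417.0, 274.0], [403.0, 316.0]]
0.09 [[-262.0, -178.0], [-166.0, -203.0], [-190.0, -305.0], [-286.0, -279.0]]
0.13 [[-260.0, -172.0], [-167.0, -196.0], [-190.0, -294.0], [-282.0, -269.0]]
scene [[149.0, 188.0], [164.0, 139.0], [204.0, 151.0], [189.0, 200.0]]
0.09 [[-146.0, -298.0], [-321.0, -297.0], [-281.0, -182.0], [-113.0, -193.0]]
0.13 [[-113.0, -282.0], [-280.0, -281.0], [-242.0, -171.0], [-81.0, -181.0]]
```

The decoy stays at rack x ≤ -166, so there is room.

>>> jog_arm(
  rows=[
    {"translation": [-4, 0, 56], "delta_rot": [0, 0, 0.009], "jaw": 0.5},
    {"translation": [-10, 0, 105], "delta_rot": [0, 0, 0.009], "jaw": 0.5},
    {"translation": [-10, 0, 112], "delta_rot": [0, 0, 0.009], "jaw": 0.5},
    {"translation": [-4, 0, 112], "delta_rot": [0, 0, 0.009], "jaw": 0.5},
    {"translation": [2, 0, 113], "delta_rot": [0, 0, 0.009], "jaw": 0.5},
    {"translation": [7, 0, 114], "delta_rot": [0, 0, 0.009], "jaw": 0.5},
    {"translation": [12, 0, 114], "delta_rot": [0, 0, 0.009], "jaw": 0.5},
    {"translation": [17, 0, 115], "delta_rot": [0, 0, 0.009], "jaw": 0.5},
  ],
)

```text
clock: 18.4
ee_pos: [0.4204, -0.1621, 0.2903]
tcp_rot: [0.998, -0.042, 0.05, 0.002]
contact_force: [-3.5, -0.1, 3.7]
width: 0.0428
gripper_force: 1.8
```

```bash
python3 g.py -52,-144,118,0,.1
```

```text
t 18.4 tip [-100.3 -143.6  118.2] w 0.043 F rack [-3.5 -0.4  3.7]
(-52.0, -144.0, 118.0, 0.0, 0.1) tr [48.1  0.3  5. ] rot [-0.001 -0.    -0.001]
```

>>> jog_arm(
  rows=[
    {"translation": [6, 0, 1], "delta_rot": [0, 0, 0], "jaw": 0.5},
    {"translation": [12, 0, 1], "delta_rot": [0, 0, 0], "jaw": 0.5},
    {"translation": [18, 0, 2], "delta_rot": [0, 0, 0], "jaw": 0.5},
    {"translation": [24, 0, 2], "delta_rot": [0, 0, 0], "jaw": 0.5},
    {"translation": [30, 0, 3], "delta_rot": [0, 0, 0], "jaw": 0.5},
    {"translation": [36, 0, 4], "delta_rot": [0, 0, 0], "jaw": 0.5},
    {"translation": [42, 0, 4], "delta_rot": [0, 0, 0], "jaw": 0.5},
    {"translation": [48, 0, 5], "delta_rot": [0, 0, 0], "jaw": 0.5},
  ],
)

```text
clock: 19.4
ee_pos: [0.4688, -0.1664, 0.2898]
tcp_rot: [0.998, -0.042, 0.05, 0.002]
contact_force: [-2.0, 0.9, 1.4]
width: 0.043
gripper_force: 1.1
```

```bash
python3 g.py -10,-144,118,0,.1
```

```text
t 19.4 tip [ -51.6 -143.8  117.7] w 0.043 F rack [-2.   0.7  1.4]
(-10.0, -144.0, 118.0, 0.0, 0.1) tr [41.6  0.1  3.9] rot [-0.001 -0.001 -0.001]
```

>>> jog_arm(
  rows=[
    {"translation": [5, 0, 1], "delta_rot": [0, 0, 0], "jaw": 0.5},
    {"translation": [10, 0, 1], "delta_rot": [0, 0, 0], "jaw": 0.5},
    {"translation": [15, 0, 2], "delta_rot": [0, 0, 0], "jaw": 0.5},
    {"translation": [20, 0, 2], "delta_rot": [0, 0, 0], "jaw": 0.5},
    {"translation": [25, 0, 2], "delta_rot": [0, 0, 0], "jaw": 0.5},
    {"translation": [30, 0, 3], "delta_rot": [0, 0, 0], "jaw": 0.5},
    {"translation": [36, 0, 3], "delta_rot": [0, 0, 0], "jaw": 0.5},
    {"translation": [41, 0, 4], "delta_rot": [0, 0, 0], "jaw": 0.5},
  ],
)

```text
clock: 20.4
ee_pos: [0.5098, -0.1699, 0.2899]
tcp_rot: [0.998, -0.042, 0.05, 0.002]
contact_force: [-0.4, 0.1, -0.3]
width: 0.0425
gripper_force: 0.2
```

>>> jog_arm(
  rows=[
    {"translation": [3, 0, 0], "delta_rot": [0, 0, 0], "jaw": 0.5},
    {"translation": [5, 0, 0], "delta_rot": [0, 0, 0], "jaw": 0.5},
    {"translation": [7, 0, 1], "delta_rot": [0, 0, 0], "jaw": 0.5},
    {"translation": [8, 0, 1], "delta_rot": [0, 0, 0], "jaw": 0.5},
    {"translation": [9, 0, 1], "delta_rot": [0, 0, 0], "jaw": 0.5},
    {"translation": [10, 0, 1], "delta_rot": [0, 0, 0], "jaw": 0.5},
    {"translation": [11, 0, 1], "delta_rot": [0, 0, 0], "jaw": 0.5},
    {"translation": [11, 0, 1], "delta_rot": [0, 0, 0], "jaw": 0.5},
  ],
)

```text
clock: 21.4
ee_pos: [0.5205, -0.1707, 0.2901]
tcp_rot: [0.998, -0.042, 0.05, 0.002]
contact_force: [0.2, 0.1, 0.5]
width: 0.0424
gripper_force: 0.1
```

```bash
python3 g.py 2,-144,118,0,.1
```

```text
t 21.4 tip [   0.2 -143.8  117.9] w 0.042 F rack [0.2 0.1 0.5]
(2.0, -144.0, 118.0, 0.0, 0.1) tr [1.9 0.1 0.1] rot [-0.001 -0.001 -0.001]
```

>>> jog_arm(
  rows=[
    {"translation": [1, 0, 0], "delta_rot": [0, 0, 0], "jaw": 0.5},
    {"translation": [1, 0, 0], "delta_rot": [0, 0, 0], "jaw": 0.5},
    {"translation": [1.5, 0, 0], "delta_rot": [0, 0, 0], "jaw": 0.5},
    {"translation": [1.5, 0, 0], "delta_rot": [0, 0, 0], "jaw": 0.5},
    {"translation": [2, 0, 0], "delta_rot": [0, 0, 0], "jaw": 0.5},
    {"translation": [2, 0, 0], "delta_rot": [0, 0, 0], "jaw": 0.5},
    {"translation": [2.5, 0, 0], "delta_rot": [0, 0, 0], "jaw": 0.5},
    {"translation": [2.5, 0, 0], "delta_rot": [0, 0, 0], "jaw": 0.5},
  ],
)

```text
clock: 22.4
ee_pos: [0.5219, -0.1708, 0.29]
tcp_rot: [0.998, -0.042, 0.049, 0.002]
contact_force: [-5.9, -1.2, 3.3]
width: 0.0428
gripper_force: 3.4
```

6 N against the stop at the same depth as the first box. I'll retreat and check.

>>> jog_arm(
  rows=[
    {"translation": [-12, 0, -2], "delta_rot": [0, 0, 0], "jaw": 0.5},
    {"translation": [-22, 0, -50], "delta_rot": [0, 0, 0], "jaw": 0.5},
    {"translation": [-30, 0, -110], "delta_rot": [0, 0, 0], "jaw": 0.5},
    {"translation": [-60, 0, -140], "delta_rot": [0, 0, 0], "jaw": 0.5},
    {"translation": [-90, 0, -150], "delta_rot": [0, 0, 0], "jaw": 0.5},
    {"translation": [-90, 0, -150], "delta_rot": [0, 0, 0], "jaw": 0.5},
    {"translation": [-90, 0, -150], "delta_rot": [0, 0, 0], "jaw": 0.5},
    {"translation": [-90, 0, -150], "delta_rot": [0, 0, 0], "jaw": 0.5},
  ],
)

```text
clock: 23.4
ee_pos: [0.4193, -0.1623, 0.4302]
tcp_rot: [0.998, -0.042, 0.05, 0.002]
contact_force: [0.0, -0.5, -0.9]
width: 0.0426
gripper_force: 0.0
```

```bash
python3 - <<'E'
from h import *
im=ctrl.snapshot("scene")
cv2.imwrite("pics/s9.png",cv2.resize(im[150:330,110:430],None,fx=2.5,fy=2.5,interpolation=cv2.INTER_CUBIC))
E
```

```text
(no output)
```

View pics/s9.png

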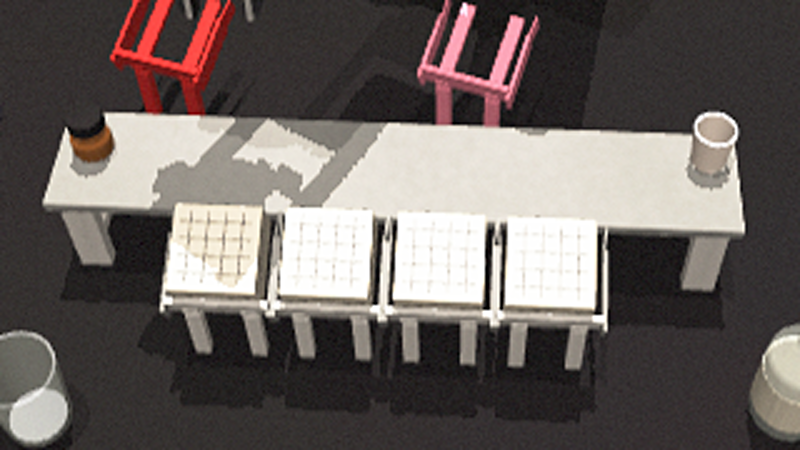

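All four boxes lie level in a row at (217,250), (327,255), (438,258) and (549,262). The jar and pot have not moved, and the arm is clear.

```bash
python3 -c "
from station import ctrl
print(ctrl.finish_job())"
```

```text
the job is handed in; nothing more can be done
None
```

Both spare boxes now lie in the two empty outer bays, pushed against their stops with about 6 N. The final picture shows them level with the stored boxes and the jar and pot unmoved, and the job was handed in at about 23 s.

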